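Turn the parts carousel to the brake and set the brake

TASK

Push the orange finger posts on the rim of the white parts carousel to turn it gently, without touching the things in its bays, until the round tin with the blue lid stands squarely in line with the brake, and let it come to rest there. Then push the brake's red tab fully home against the carousel, with the tin still in line. Nothing is to be picked up, the things in the bays stay in their bays, and everything else on the desk stays where it is.

Things in the scene. Friction and masses are not known exactly. Their poses are not given: they have to be found in the camera images.
- carousel: Parts carousel: white round tray, 280 mm in diameter, its flat top 30 mm above the desk, turning on a grey fixed foot (210 mm wide, 16 mm high). Origin: on the desk at the turning axis. Fixed; place and yaw vary. Four equal bays, a loose object in each (which is where varies). Outside the bays four orange finger posts stand on the rim, one in line with each wall between bays.
- hub (a point): Top of the central steel hub (32 mm wide), on the turning axis, 70 mm above the desk. From it four aluminium walls (4 mm thick, top 54 mm above the desk) run out between the bays; a round lip (226 mm in diameter, top 38 mm high) closes the bays outside.
- carousel_turn (a joint): Turn of the tray on its foot, rad, 0 at the start, growing counter-clockwise seen from above, without end stops. Stiff bearing: about 0.12 N m (roughly 1 N at a post) turns it, and it stops at once when no longer pushed.
- post_0 (a point): Centre of the top of orange finger post 0, one of four alike, 90 degrees apart, 127 mm from the turning axis; the top is 71 mm above the desk. The post is 12 mm thick (head 15 mm, foot 18 mm) and rises 41 mm from the tray's rim. It turns with the tray.
- post_1 (a point): Centre of the top of orange finger post 1, one of four alike, 90 degrees apart, 127 mm from the turning axis; the top is 71 mm above the desk. The post is 12 mm thick (head 15 mm, foot 18 mm) and rises 41 mm from the tray's rim. It turns with the tray.
- post_2 (a point): Centre of the top of orange finger post 2, one of four alike, 90 degrees apart, 127 mm from the turning axis; the top is 71 mm above the desk. The post is 12 mm thick (head 15 mm, foot 18 mm) and rises 41 mm from the tray's rim. It turns with the tray.
- post_3 (a point): Centre of the top of orange finger post 3, one of four alike, 90 degrees apart, 127 mm from the turning axis; the top is 71 mm above the desk. The post is 12 mm thick (head 15 mm, foot 18 mm) and rises 41 mm from the tray's rim. It turns with the tray.
- brake: Brake at the rim, on the robot's side: grey plate 76 x 64 x 8 mm fixed to the desk, two aluminium rails (top 24 mm high), a black slide with a red tab. Origin on the desk; plate from x = -50 to +26 mm. Its x axis is the slide's direction and points level at the turning axis, 195 mm away. The tin is squarely in line when its centre lies over this x axis (y = 0), between brake and turning axis.
- brake_slide (a joint): Travel of the brake slide, m: 0 fully back (about there at the start), 0.025 fully home, where its rubber pad meets the tray's rim. Growing towards the carousel. About 2 N moves it and it stays where it is left.
- brake_tab (a point): Middle of the back face (the face to push) of the brake's red upright tab, 50 mm above the desk. The tab is 40 mm wide, 10 mm thick, and its top is 63 mm above the desk. With the slide fully back this point lies at x = -0.020 in the brake's frame, and it moves along the brake's x axis with the slide.
- round_tin: Round white tin with a blue lid, 66 mm in diameter, 33 mm high, about 0.14 kg, closed, loose in one of the carousel's bays. Origin: centre of its underside. It can slide about a centimetre in its bay.
- measure: Yellow tape measure standing on edge, 31 x 73 x 58 mm, loose in a bay; not to be touched. Origin: centre of its underside.
- counter: White hand tally counter, 59 x 53 x 32 mm, loose in a bay; not to be touched. Origin: centre of its underside.
- key_tag: Green plastic key tag lying flat, 26 x 58 x 8 mm, loose in a bay; not to be touched. Origin: centre of its underside.
- mug: White dotted mug, 82 x 114 x 91 mm, bystander on the desk. Origin: centre of its underside.
- tape_roll: Roll of beige tape lying flat, 104 x 102 x 25 mm, bystander. Origin: centre of its underside.
- the_hand_brush: Wooden hand brush, 26 x 175 x 38 mm, bystander. Origin: centre of its underside.
- ring_pliers: Pliers with orange handles, 52 x 140 x 12 mm, bystander. Origin: centre of its underside.
- tall_bottle: Amber oil bottle with a red spout, 43 x 43 x 128 mm, bystander. Origin: centre of its underside.

How it is judged:
On the way, in this order (a step that is already met when the one before it is completed fails the run):
1. the carousel rests with the tin in line with the brake, the brake still off (y of round_tin in the frame of brake between -0.015 and 0.015 m and x of round_tin in the frame of brake below 0.175 m and velocity of joint carousel_turn between -0.06 and 0.06 rad/s and value of joint brake_slide below 0.012 m), for 0.3 s.
2. the brake is pushed fully home, the tin still in line (y of round_tin in the frame of brake between -0.015 and 0.015 m and x of round_tin in the frame of brake below 0.175 m and value of joint brake_slide above 0.022 m), for 0.2 s.
At the end, for the whole second after the job is handed in: Tin centre within 15 mm sideways of the brake's x axis, under 175 mm along it; brake slide over 22 mm of 25; carousel at rest; the four objects in their bays (within 100 mm of the axis, origin below 40 mm), tin, measure and counter upright within 0.3 rad (all of step 2 and velocity of joint carousel_turn between -0.06 and 0.06 rad/s and horizontal distance between each of round_tin, measure, counter, key_tag and carousel below 0.1 m and height (world z) of each of round_tin, measure, counter, key_tag below 0.04 m and angle between each of round_tin, measure, counter's own z axis and vertical below 0.3 rad); the robot touches nothing.
It fails at once if a thing in a bay is touched with the arm or gripper (over 0.5 N) (contact force between any of the arm, the fingers and round_tin above 0.5 N or contact force between any of the arm, the fingers and measure above 0.5 N or contact force between any of the arm, the fingers and counter above 0.5 N or contact force between any of the arm, the fingers and key_tag above 0.5 N).
It fails at once if a thing in a bay is lifted (underside 15 mm above the tray) (height (world z) of any of round_tin, measure, counter, key_tag above 0.045 m).
It fails at once if the carousel is flung round (faster than 3 rad/s) (velocity of joint carousel_turn above 3 rad/s or velocity of joint carousel_turn below -3 rad/s).
It fails at once if a bystander on the desk is moved more than 20 mm (distance of any of mug, tape_roll, the_hand_brush, ring_pliers, tall_bottle from where it was at the start of the episode above 0.02 m).
It also fails if it takes over 64 s, if anything falls off the work surface, if the arm or the gripper's body presses on something with over 40 N, if the wrist force passes 120 N, or if a joint passes its speed limit or range.

ROBOT

A 6-joint arm with a two-finger parallel gripper is mounted at the origin on a cart in front of the work surface, level with it; the furniture and walls round the work are solid. World frame = base frame: x ahead of the robot, y to its left, z up, the work surface at z = 0. Lengths are in m, angles in rad, forces in N, time in s.
With the tool pointing down it reaches from about 0.375 to 0.975 m from the base axis. Payload 3.8 kg.
Tool frame: the origin (TCP) lies at the very end of the fingers, on their centre line; the grasp point (between the pads) lies bot.hold_point_z behind it (bot.hold_point_z is the distance from the TCP to the grasp point, in m); z points along the fingers, y is the line along which they close (so a half turn about z gives the same grasp; the last joint's range is limited). The gripper opens to 85 mm and grips with 20 to 120 N. Pads are 22 mm wide; open, the fingers measure 114 mm over their backs; the gripper's body (76 mm by 85 mm) begins 54 mm behind the grasp point. The pads swing forward as they close: fully open they stand 13 mm farther back than shut.
Start: joints at [1.145, 0.264, 1.604, -0, 1.274, -0.037], TCP at [0.256, 0.625, 0.231] pointing down, gripper open.
Joint ranges: [-2.63, 2.63], [-0.94, 2.18], [0.31, 2.57], [-1.31, 4.45], [0, 2.66], [-2.55, 2.55]. Speed limits (rad/s): [2.57, 2.57, 3.14, 3.14, 3.14, 3.14].

INTERFACE

Orientations are given as a rotation vector (axis times angle).
In Python, from workcell import bot gives the robot as it stands.
- The arm moves only by the shell command python3 jog.py 'ROWS' [OPENING] [FORCE]. ROWS is a JSON object whose key "increments" holds a list of rows, 1 to 5 of them, each of 4 numbers: dx, dy, dz in m, then a turn about the tool's z in rad; each row shifts and turns the commanded pose from where the row before left it, along the tool's axes as they then stand; what a row does not reach is not made up. A row lasts 1/8 s, in which the tool goes at most 0.0625 m and 0.188 rad, less where a joint would pass 70% of its speed; a pose out of reach is approached as far as the arm can. OPENING is the opening from 0.0 (shut) to 1.0 (fully open), set as the command begins (- or left out keeps the last). The fingers move at their own pace and stop on an object; FORCE is the grip in N (left out, the last holds). Time passes only in rows, so rows that do not move let the fingers close. It prints the time, the measured TCP pose, the force, the opening and the grip force at its end. Input that does not fit is refused with a message, and nothing moves.
- bot.read_state(): the state, without advancing time (a new reading comes with each control period).
- bot.read_camera(name): name is "scene" or "top" or "wrist"; returns the picture (420x560x3 uint8, red, green, blue); there is no depth.
- bot.camera_info(name): a dict with "intrinsics" (3x3 intrinsics, pixels), "extrinsics" (4x4, takes a point from camera to world coordinates). Camera axes: x right, y down, z forward; pixel columns grow to the right and rows downward; lengths in m; the calibration is good to about 2 mm. A picture is of the moment at which its call begins: read the wrist's pose just before it. camera_info takes no time and is no camera call; for the wrist camera it gives the pose at the moment of the call.
- bot.finish_job(): hands the job in; it is judged then, once.
The state is a dict: "time": time; "q": joint angles; "joint_vel": joint speeds; "joint_torque": joint torques, N m; "tool_pos": TCP position; "tcp_rot": TCP orientation; "wrist_force": force on the tool from outside, world axes, zero at the start; "torque": the same for the moment, N m; "width": opening from 0.0 (shut) to 1.0 (fully open); "grip_force": force on a finger pad.
Only numpy, scipy, OpenCV 4.12 (cv2) and the standard library are available. Lean on these libraries where they do the work, as an engineer would, in place of code of your own. Each camera call takes 0.05 s, during which the arm holds its last target. There are 200 camera calls.

## Working session

There is one attempt and no reset: what is moved stays moved. The work goes in short steps, Python scripts to look and compute and a shell command to move; the robot and the scene stay as the last step left them, time stands still between calls to the robot, and variables do not carry over. Pictures are saved under pics/ and viewed, at most 10 in all, crops included, and the job is handed in when it is done.

```bash
ls; mkdir -p pics
python3 - <<'E'
from workcell import bot
import cv2
s=bot.read_state();print(s['time'],s['tool_pos'],s['tcp_rot'],bot.hold_point_z)
for n in("top","scene"):
    im=bot.read_camera(n);cv2.imwrite(f'pics/{n}0.png',im[:,:,::-1]);i=bot.camera_info(n);print(i['intrinsics'],i['extrinsics'])
E
```

```text
jog.py
pics
workcell.py
0.0 [0.25555569 0.62396734 0.22993383] [-0.60675126 -3.0818876   0.00343738] 0.0187
[[393.80868398   0.         280.63603094]
 [  0.         393.80868398 216.10689172]
 [  0.           0.           1.        ]] [[ 0.01393883 -0.99179092  0.12710814  0.41380788]
 [-0.99989578 -0.01334768  0.00550139 -0.00909883]
 [-0.00375963 -0.12717158 -0.99187361  1.1819057 ]
 [ 0.          0.          0.          1.        ]]
[[383.59074173   0.         284.49897045]
 [  0.         383.59074173 214.51532797]
 [  0.           0.           1.        ]] [[ 0.86530326 -0.28790014  0.41032155  0.10670382]
 [-0.50093311 -0.52573167  0.68751162 -0.72013507]
 [ 0.01778434 -0.8004497  -0.59913604  0.67947931]
 [ 0.          0.          0.          1.        ]]
```

View pics/top0.png

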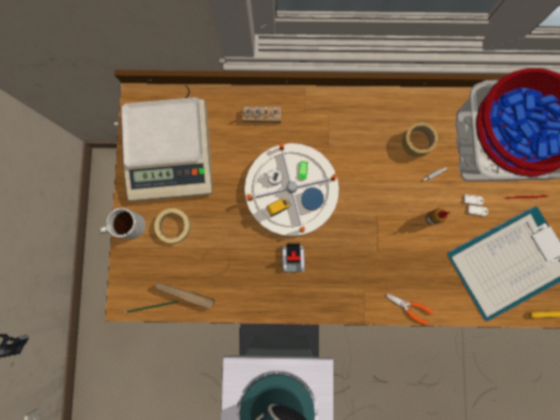

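View pics/scene0.png

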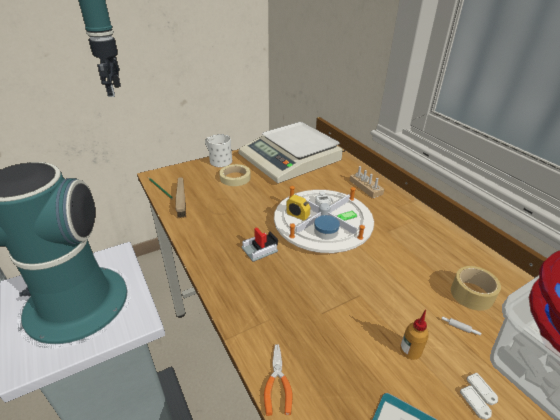

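The top view shows the carousel hub near (292,188), the tin at (312,199), the brake tab at (293,256), and posts near (281,148), (333,178), (302,229) and (250,197). I'll measure these with masks in both views.

```bash
cat > h.py <<'E'
from workcell import bot
import numpy as np, cv2
def blobs(im,lo,hi,box,amin=6):
    hsv=cv2.cvtColor(im,cv2.COLOR_RGB2HSV); m=cv2.inRange(hsv,lo,hi)
    z=np.zeros_like(m);x0,y0,x1,y1=box;z[y0:y1,x0:x1]=m[y0:y1,x0:x1]
    n,_,st,c=cv2.connectedComponentsWithStats(z)
    return [(c[i],st[i]) for i in range(1,n) if st[i][4]>=amin]
def ray(n,px):
    i=bot.camera_info(n);E=i['extrinsics'];d=E[:3,:3]@np.linalg.inv(i['intrinsics'])@np.array([px[0],px[1],1.])
    return E[:3,3],d/np.linalg.norm(d)
def onz(n,px,z):
    o,d=ray(n,px);return o+d*(z-o[2])/d[2]
def tri(a,b):
    (o,d),(p,e)=ray('top',a),ray('scene',b)
    s=np.linalg.lstsq(np.c_[d,-e],p-o,rcond=None)[0]
    A,B=o+s[0]*d,p+s[1]*e;return (A+B)/2,np.linalg.norm(A-B)
E
python3 - <<'E'
from h import *
I={n:cv2.imread(f'pics/{n}0.png')[:,:,::-1].copy() for n in('top','scene')}
BX={'top':(235,135,350,285),'scene':(240,180,385,265)}
for n in I:
  for nm,lo,hi in(('orange',(3,140,110),(16,255,255)),('red',(0,150,90),(2,255,255)),('red2',(174,150,90),(180,255,255)),('blue',(98,70,40),(118,255,255)),('yellow',(20,150,100),(32,255,255))):
    for c,s in blobs(I[n],lo,hi,BX[n]):
      print(n,nm,c.round(1),s,onz(n,c,.06).round(3))
a=cv2.resize(I['top'][135:285,235:350],None,fx=3.8,fy=3.8,interpolation=2)
b=cv2.resize(I['scene'][175:265,235:385],None,fx=2.3,fy=2.3,interpolation=2)
o=np.zeros((600,800,3),np.uint8);o[:570,:437]=a;o[:207,450:795]=b
cv2.imwrite('pics/crop.png',o[:,:,::-1])
E
```

```text
top orange [294.7 221.1] [ 235  135  115  150 8883] [ 0.544 -0.043  0.06 ]
top orange [249.1 196.9] [247 195   5   5  18] [0.612 0.089 0.06 ]
top orange [248.3 216.2] [245 215   8   3  11] [0.556 0.09  0.06 ]
top orange [301.7 228.9] [300 227   4   4  12] [ 0.521 -0.064  0.06 ]
top red [293.1 256.7] [287 251  13  10  86] [ 0.442 -0.04   0.06 ]
top blue [312.  198.4] [302 189  21  20 340] [ 0.61  -0.093  0.06 ]
top yellow [276.9 206.7] [268 199  21  16 183] [0.585 0.008 0.06 ]
scene orange [291.5 189.7] [289 185   6  11  44] [0.611 0.087 0.06 ]
scene orange [352.5 191.8] [350 186   9  14  65] [ 0.763 -0.009  0.06 ]
scene orange [291.8 230.3] [290 224   5  14  50] [ 0.514 -0.077  0.06 ]
scene orange [360.8 231.6] [358 225   7  14  48] [ 0.666 -0.166  0.06 ]
scene orange [257.2 230.7] [253 227  12  10  36] [ 0.435 -0.035  0.06 ]
scene red [260.4 238.2] [255 229  12  19 146] [ 0.429 -0.065  0.06 ]
scene blue [326.5 224. ] [315 215  25  19 360] [ 0.607 -0.098  0.06 ]
scene yellow [298.8 206.6] [287 195  23  25 297] [0.584 0.003 0.06 ]
```

View pics/crop.png

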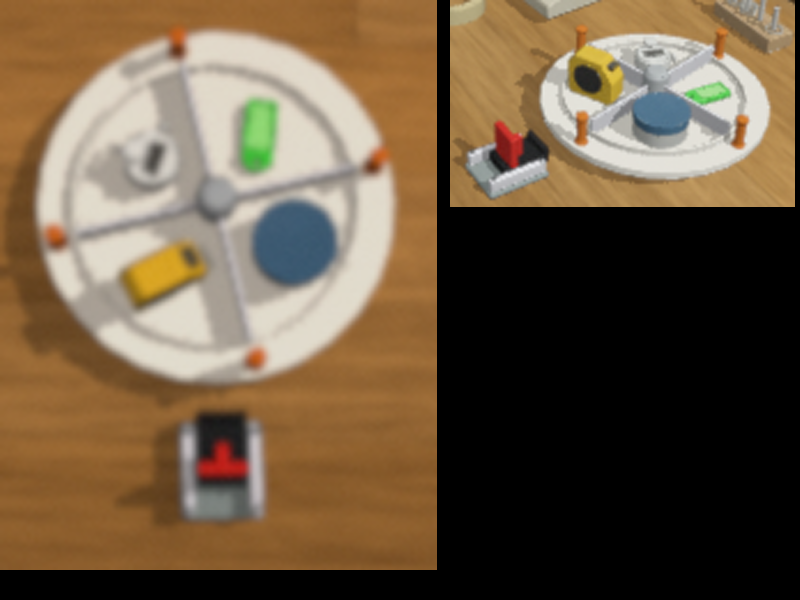

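The crop shows the four post heads at top pixels (281.6,145.5), (334.5,176.6), (302.4,229) and (249.5,197). The tin is in the lower-right bay, and the front and right posts stand at its two walls. The tab is at (293,258) with the brake plate behind it.

Run:
```python
from h import *
T=[(249.5,197.1),(281.6,145.5),(334.5,176.6),(302.4,229)]
S=[(291.5,186.5),(353.5,187.5),(361,226.5),(292,225.5)]
for a,b in zip(T,S): p,g=tri(a,b);print('post',p.round(4),round(g,4))
P=np.array([onz('top',a,.071)[:2] for a in T]);C=P.mean(0);print(P.round(4),'C',C.round(4),np.linalg.norm(P-C,axis=1).round(4))
C2=C; print('hub',onz('top',(235+216/3.8,135+199/3.8),.07), 'scene hub',onz('scene',(235+(655-450)/2.3,175+70/2.3),.07))
p,g=tri((312,198.4),(326.5,224));print('tin lid',p.round(4),g)
tin=onz('top',(312,198.4),.063)[:2];
# tab top edge: red 'bar' centre px (222,468) in crop
tab=onz('top',(235+222/3.8,135+469/3.8),.063);print('tab',tab)
print('tabtop tri',tri((235+222/3.8,135+469/3.8),(235+(508-450)/2.3,175+127/2.3)))
for q in((180,422),(262,422),(182,518),(262,518)): print('rail',onz('top',(235+q[0]/3.8,135+q[1]/3.8),.024).round(4))
ang=lambda v:np.degrees(np.arctan2(v[1],v[0]))
print('tin',tin,np.linalg.norm(tin-C),ang(tin-C),'tab',ang(tab[:2]-C),np.linalg.norm(tab[:2]-C),'posts',[ang(p-C) for p in P])
R=cv2.Rodrigues(bot.read_state()['tcp_rot'])[0];print(R.round(3))
```

```text
post [0.6099 0.0869 0.0711] 0.0003
post [ 0.7654 -0.0041  0.0709] 0.0045
post [ 0.6734 -0.1567  0.0671] 0.0009
post [ 0.5207 -0.0654  0.0652] 0.0
[[ 0.6098  0.087 ]
 [ 0.7634 -0.0029]
 [ 0.6729 -0.1564]
 [ 0.5202 -0.0651]] C [ 0.6416 -0.0344] [0.1254 0.1258 0.126  0.1252]
hub [ 0.63996975 -0.03396562  0.07      ] scene hub [ 0.64050532 -0.03704394  0.07      ]
tin lid [ 0.611 -0.093  0.055] 0.0005210387357661958
tab [ 0.43716619 -0.04069076  0.063     ]
tabtop tri (array([ 0.43891052, -0.04147148,  0.06440664]), np.float64(0.003906653423999524))
rail [ 0.4736 -0.009   0.024 ]
rail [ 0.4745 -0.0723  0.024 ]
rail [ 0.4002 -0.0115  0.024 ]
rail [ 0.4011 -0.0728  0.024 ]
tin [ 0.60982363 -0.09250485] 0.06626358750830022 -118.64547724305311 tab -178.2238705092203 0.204521699298179 posts [np.float64(104.67646214318117), np.float64(14.497500535668864), np.float64(-75.59719945649084), np.float64(-165.79904113328087)]
[[-0.925  0.379 -0.001]
 [ 0.379  0.925 -0.002]
 [ 0.    -0.002 -1.   ]]
```

```bash
for k in 1 2 3; do python3 jog.py '{"increments":[[-0.0471,-0.0365,0,0],[-0.0471,-0.0365,0,0],[-0.0471,-0.0365,0,0],[-0.0471,-0.0365,0,0],[-0.0471,-0.0365,0,0]]}' 0.0 20; done; python3 jog.py '{"increments":[[0,0,0,0.175],[0,0,0,0.175],[0,0,0,0.175],[0,0,0,0.175],[0,0,0,0]]}'; python3 -c "
from h import *
s=bot.read_state();R=cv2.Rodrigues(s['tcp_rot'])[0];p=s['tool_pos'];print(p,R.round(3),s['q'].round(2))
print('to start, tool axes',R.T@(np.array([.7014,-.1497,.045])-p))"
```

```text
time: 0.72
tool_pos: [0.405, 0.3645, 0.2309]
tcp_rot: [-0.606, -3.082, 0.001]
wrist_force: [0.6, 0.3, 0.1]
width: 0.002
grip_force: 0.0
time: 1.35
tool_pos: [0.5538, 0.1065, 0.2309]
tcp_rot: [-0.607, -3.082, -0.0]
wrist_force: [1.2, 0.5, 0.2]
width: 0.002
grip_force: 0.0
time: 1.98
tool_pos: [0.7025, -0.1516, 0.2306]
tcp_rot: [-0.607, -3.081, -0.0]
wrist_force: [0.2, 0.0, 0.6]
width: -0.005
grip_force: 0.0
time: 2.6
tool_pos: [0.7018, -0.1498, 0.2305]
tcp_rot: [-1.624, -2.688, 0.001]
wrist_force: [-0.1, -0.3, 0.0]
width: -0.002
grip_force: 0.0
[ 0.7017598  -0.14978354  0.23052403] [[-0.465  0.885 -0.001]
 [ 0.885  0.465  0.   ]
 [ 0.001 -0.001 -1.   ]] [-0.24  0.34  1.5  -0.    1.3  -0.73]
to start, tool axes [ 9.44721659e-05 -1.10712088e-04  1.85524339e-01]
```

```bash
python3 jog.py '{"increments":[[0,0,0.05,0],[0,0,0.05,0],[0,0,0.05,0],[0,0,0.032,0],[0,0,0,0]]}' && python3 jog.py '{"increments":[[0.0006,-0.013,0,0.1],[0.0006,-0.013,0,0.1],[0.0006,-0.013,0,0.1],[0.0006,-0.013,0,0.1],[0,0,0,0]]}'
python3 - <<'E'
from h import *
im=bot.read_camera('top')
for c,s in blobs(im,(98,70,40),(118,255,255),(235,135,350,285)): print(c,s,onz('top',c,.063))
cv2.imwrite('pics/m1.png',cv2.resize(im[130:280,210:360],None,fx=4,fy=4)[:,:,::-1])
E
```

```text
time: 3.22
tool_pos: [0.6986, -0.1489, 0.0447]
tcp_rot: [-1.619, -2.683, 0.004]
wrist_force: [-0.3, -0.2, 0.4]
width: -0.001
grip_force: 0.0
time: 3.85
tool_pos: [0.6533, -0.1649, 0.0517]
tcp_rot: [2.124, 2.311, 0.002]
wrist_force: [0.1, 0.0, -0.0]
width: -0.004
grip_force: 0.0
[306.09567901 204.75925926] [297 195  20  21 324] [ 0.59106178 -0.07561049  0.063     ]
```

View pics/m1.png

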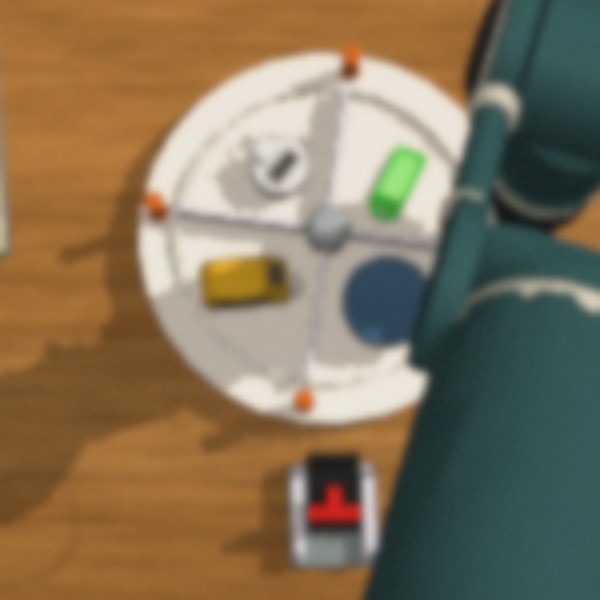

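The tray has turned clockwise. The left post is now at pixel (249,181), the front post at (286,230), and the tin is partly hidden by the arm. Next I'll work out how far is left.

Run:
```python
from h import *
C=np.array([.6414,-.0345])
for q in((155,203),(350,63),(303,399)):
    v=onz('top',(210+q[0]/4,130+q[1]/4),.071)[:2]-C;print(np.degrees(np.arctan2(v[1],v[0])))
s=bot.read_state();v=s['tool_pos'][:2]-C;print(s['tool_pos'],np.linalg.norm(v),np.degrees(np.arctan2(v[1],v[0])))
```

```text
82.63877206941696
-6.848710136704199
172.40002742981125
[ 0.65377816 -0.1648959   0.05152566] 0.1309820979416319 -84.57730181225989
```

```bash
python3 jog.py '{"increments":[[0.0006,-0.013,0,0.1],[0.0006,-0.013,0,0.1],[0.0006,-0.013,0,0.1],[0.0006,-0.013,0,0.1],[0.0006,-0.013,0,0.1]]}'; python3 jog.py '{"increments":[[0.0004,-0.01,0,0.08],[0,0,0,0]]}'
python3 - <<'E'
from h import *
C=np.array([.6414,-.0345]);im=bot.read_camera('top')
s=bot.read_state();v=s['tool_pos'][:2]-C;print(np.linalg.norm(v),np.degrees(np.arctan2(v[1],v[0])))
for n in('top','scene'):
  j=im if n=='top' else bot.read_camera(n)
  for nm,lo,hi,z in(('blue',(98,70,40),(118,255,255),.063),('red',(0,150,90),(2,255,255),.06)):
   for c,s in blobs(j,lo,hi,(235,135,350,285)): print(n,nm,c,s,onz(n,c,z))
cv2.imwrite('pics/m2.png',cv2.resize(im[130:280,210:360],None,fx=4,fy=4)[:,:,::-1])
E
```

```text
time: 4.53
tool_pos: [0.5909, -0.1543, 0.051]
tcp_rot: [2.632, 1.71, 0.004]
wrist_force: [1.5, 1.5, 0.2]
width: -0.003
grip_force: 0.6
time: 4.78
tool_pos: [0.5807, -0.1494, 0.0503]
tcp_rot: [2.697, 1.609, 0.002]
wrist_force: [0.4, -0.6, -0.8]
width: 0.001
grip_force: 0.0
0.12999747877890505 -117.712577497582
top blue [294.23668639 209.53846154] [284 200  21  21 338] [ 0.57672619 -0.04166239  0.063     ]
top red [293.11363636 256.61363636] [287 251  13  10  88] [ 0.44231137 -0.03985429  0.06      ]
scene blue [302.27755102 218.15918367] [294 209  20  18 245] [ 0.56220065 -0.04934016  0.063     ]
scene red [260.40789474 237.96710526] [255 228  12  20 152] [ 0.42959302 -0.06473851  0.06      ]
```

View pics/m2.png

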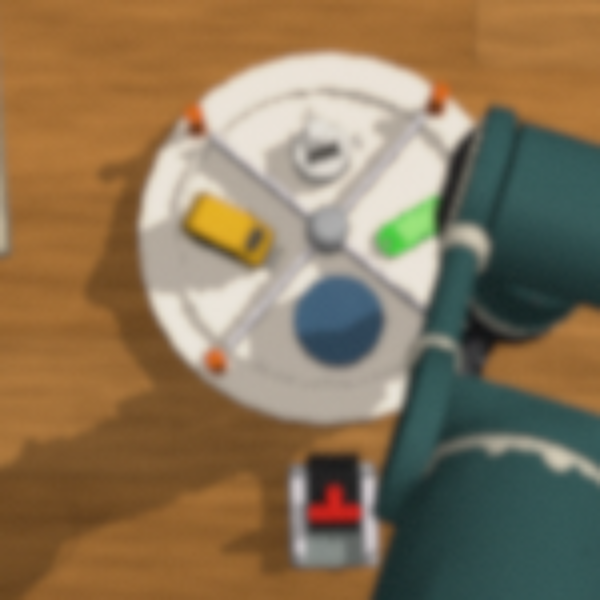

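The tin at pixel (294,210) is about 5 mm short of the brake line, so I'll give it one small push and then back away.

```bash
python3 jog.py '{"increments":[[0.0003,-0.0045,0,0.035],[0.0003,-0.0045,0,0.035],[0,0,0,0],[0,0,0,0]]}'; python3 jog.py '{"increments":[[-0.005,0.015,0,0],[0,0,-0.05,0],[0,0,-0.05,0],[0,0,-0.03,0],[0,0,0,0]]}'
python3 - <<'E'
from h import *
im=bot.read_camera('top');s=bot.read_state();print(s['tool_pos'],cv2.Rodrigues(s['tcp_rot'])[0].round(3),s['q'].round(2))
for nm,lo,hi,z in(('blue',(98,70,40),(118,255,255),.063),('red',(0,150,90),(2,255,255),.06)):
   for c,s in blobs(im,lo,hi,(235,135,350,285)): print(nm,c,s,onz('top',c,z))
E
```

```text
time: 5.38
tool_pos: [0.5721, -0.1444, 0.0491]
tcp_rot: [-2.754, -1.51, 0.001]
wrist_force: [0.7, 0.3, 0.3]
width: 0.004
grip_force: 0.0
time: 6.0
tool_pos: [0.5854, -0.1584, 0.1833]
tcp_rot: [2.75, 1.507, 0.008]
wrist_force: [0.6, -0.4, -1.0]
width: 0.001
grip_force: 0.0
[ 0.58378925 -0.15777835  0.1807304 ] [[ 0.538  0.843  0.003]
 [ 0.843 -0.538 -0.001]
 [ 0.001  0.003 -1.   ]] [-0.31  0.17  1.82 -0.    1.15  0.26]
blue [292.76470588 209.82058824] [283 200  21  21 340] [ 0.57585155 -0.03744643  0.063     ]
red [293.16853933 256.59550562] [287 251  13  10  89] [ 0.44236466 -0.04000938  0.06      ]
```

```bash
python3 jog.py '{"increments":[[0,0,0,-0.15],[0,0,0,-0.15],[0,0,0,-0.15],[0,0,0,-0.15],[0,0,0,0]]}'; python3 jog.py '{"increments":[[0.0305,-0.0468,0,0],[0.0305,-0.0468,0,0],[0.0305,-0.0468,0,0],[0.0305,-0.0468,0,0],[0,0,0,0]]}';  python3 - <<'E'
from h import *
s=bot.read_state();R=cv2.Rodrigues(s['tcp_rot'])[0];print(s['tool_pos'],R.round(3),s['q'].round(2))
print(R.T@(np.array([.393,-.0418,.042])-s['tool_pos']))
E
```

```text
time: 6.68
tool_pos: [0.5813, -0.1567, 0.1769]
tcp_rot: [-2.185, -2.252, 0.003]
wrist_force: [1.0, 0.2, -0.3]
width: 0.002
grip_force: 0.0
time: 7.3
tool_pos: [0.3872, -0.0393, 0.1772]
tcp_rot: [-2.185, -2.253, 0.003]
wrist_force: [0.0, -0.5, -0.2]
width: 0.002
grip_force: 0.0
[ 0.38724071 -0.03933161  0.17723612] [[-0.031  1.    -0.004]
 [ 1.     0.031  0.001]
 [ 0.001 -0.004 -1.   ]] [-0.17 -0.26  2.23  0.    1.17 -0.2 ]
[-0.00277946  0.0061808   0.13521147]
```

```bash
python3 jog.py '{"increments":[[-0.0025,0.003,0.05,0],[0,0,0.05,0],[0,0,0.033,0],[0,0,0,0]]}'; python3 jog.py '{"increments":[[0,0.007,0,0],[0,0.007,0,0],[0,0.006,0,0],[0,0.006,0,0],[0,0.005,0,0]]}';python3 jog.py '{"increments":[[0,0.004,0,0],[0,0.004,0,0],[0,0.004,0,0],[0,0,0,0]]}'
python3 - <<'E'
from h import *
im=bot.read_camera('top')
for n,nm,lo,hi,z in(('top','blue',(98,70,40),(118,255,255),.063),('top','red',(0,150,90),(2,255,255),.06)):
   for c,s in blobs(im,lo,hi,(235,135,350,285)): print(nm,c,s,onz('top',c,z))
E
```

```text
time: 7.8
tool_pos: [0.3919, -0.0432, 0.0434]
tcp_rot: [-2.184, -2.25, 0.007]
wrist_force: [-0.2, -1.2, 1.0]
width: 0.002
grip_force: 0.0
time: 8.43
tool_pos: [0.4254, -0.0422, 0.0464]
tcp_rot: [-2.185, -2.257, 0.001]
wrist_force: [-2.2, -0.1, 1.0]
width: 0.0
grip_force: 1.1
time: 8.93
tool_pos: [0.4379, -0.0418, 0.0462]
tcp_rot: [2.185, 2.256, 0.001]
wrist_force: [0.0, -0.3, -0.3]
width: 0.004
grip_force: 0.1
blue [292.74486804 209.84457478] [283 200  21  21 341] [ 0.57578124 -0.0373902   0.063     ]
```

Contact has started and the slide is moving, so I'll keep pushing gently until the force rises.

```bash
python3 jog.py '{"increments":[[0,0.003,0,0],[0,0.003,0,0],[0,0.003,0,0],[0,0,0,0]]}'; python3 jog.py '{"increments":[[0,0.002,0,0],[0,0.002,0,0],[0,0,0,0]]}'; python3 -c "
from h import *
im=bot.read_camera('scene')
for c,s in blobs(im,(0,150,90),(2,255,255),(240,180,385,265)): print(c,s)"
```

```text
time: 9.48
tool_pos: [0.4411, -0.0415, 0.0453]
tcp_rot: [-2.179, -2.251, 0.012]
wrist_force: [-15.0, -0.9, 12.2]
width: -0.003
grip_force: 7.9
time: 9.85
tool_pos: [0.4413, -0.0414, 0.0449]
tcp_rot: [-2.174, -2.248, 0.021]
wrist_force: [-25.0, -2.6, 23.0]
width: 0.003
grip_force: 13.3
[268.94230769 236.60576923] [264 228  10  17 104]
```

The force rose firmly to 25 N with no further travel, which is the end stop. I'll back off, rise and check.

```bash
python3 jog.py '{"increments":[[0,-0.01,0,0],[0,-0.02,0,0],[0,-0.005,-0.04,0],[0,0,-0.05,0],[0,0,-0.05,0]]}'; python3 jog.py '{"increments":[[0.05,0,-0.03,0],[0.05,0,0,0],[0.05,0,0,0],[0.05,0,0,0],[0,0,0,0]]}'
python3 - <<'E'
from h import *
im=bot.read_camera('top')
for nm,lo,hi,z in(('blue',(98,70,40),(118,255,255),.063),('red',(0,150,90),(2,255,255),.06)):
   for c,s in blobs(im,lo,hi,(235,135,350,285)): print(nm,c,s,onz('top',c,z))
cv2.imwrite('pics/m3.png',cv2.resize(im[130:280,210:360],None,fx=4,fy=4)[:,:,::-1])
E
```

```text
time: 10.52
tool_pos: [0.4158, -0.0426, 0.1879]
tcp_rot: [2.185, 2.256, 0.002]
wrist_force: [1.1, -0.6, -0.5]
width: -0.001
grip_force: 0.0
time: 11.15
tool_pos: [0.4094, 0.1604, 0.2168]
tcp_rot: [2.18, 2.262, 0.004]
wrist_force: [0.3, -0.8, 0.6]
width: 0.001
grip_force: 0.0
blue [292.76470588 209.82058824] [283 200  21  21 340] [ 0.57585155 -0.03744643  0.063     ]
red [292.95061728 248.98765432] [287 244  13   9  81] [ 0.46386591 -0.03917749  0.06      ]
```

View pics/m3.png

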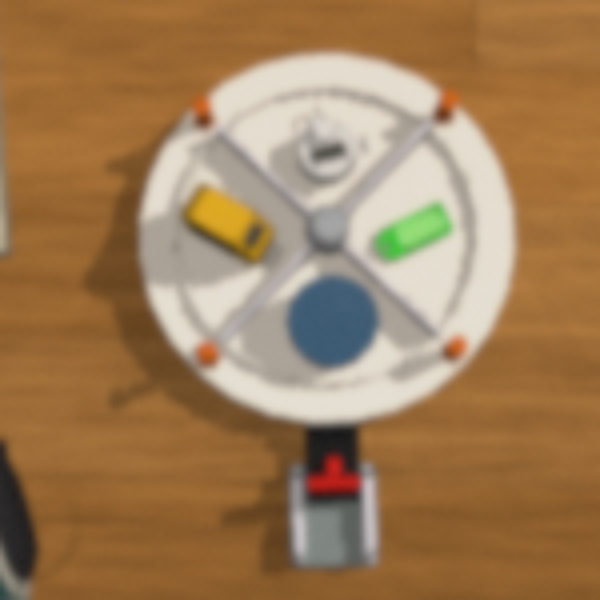

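The pad appears to be at the rim: tab at (293,249), tin in line at (293,210). The measured travel is about 21.5 mm from an uncertain start. The vertical force was odd too, so I'll push once more, slightly higher, to confirm the slide is on its stop.

```bash
python3 jog.py '{"increments":[[-0.05,0,0,0],[-0.05,0,0,0],[-0.05,0,0,0],[-0.05,0,0,0],[0,0,0,0]]}'; python3 jog.py '{"increments":[[0,0,0.055,0],[0,0,0.055,0],[0,0,0.053,0],[0,0,0,0],[0,0,0,0]]}';python3 jog.py '{"increments":[[0,0.01,0,0],[0,0.007,0,0],[0,0.004,0,0],[0,0.003,0,0],[0,0,0,0]]}'; python3 -c "
from h import *
s=bot.read_state();print(s['wrist_force'],s['torque'],s['tool_pos'])"
```

```text
time: 11.82
tool_pos: [0.4152, -0.0468, 0.2165]
tcp_rot: [2.193, 2.247, -0.001]
wrist_force: [0.3, 0.2, -0.2]
width: 0.0
grip_force: 0.0
time: 12.45
tool_pos: [0.4167, -0.0427, 0.0548]
tcp_rot: [2.185, 2.256, 0.002]
wrist_force: [0.1, 0.5, -0.4]
width: 0.007
grip_force: 0.0
time: 13.08
tool_pos: [0.4395, -0.0418, 0.0533]
tcp_rot: [-2.185, -2.257, 0.0]
wrist_force: [-0.3, -0.2, -0.2]
width: -0.001
grip_force: 0.0
[-0.3136876  -0.24036843 -0.226106  ] [0.01415408 0.04860742 0.00326384] [ 0.43950871 -0.04180582  0.05326993]
```

```bash
for k in 1 2 3; do python3 jog.py '{"increments":[[0,0.002,0,0],[0,0,0,0],[0,0,0,0]]}' | grep -E 'pos|wrist'; done
```

```text
tool_pos: [0.4413, -0.0417, 0.0532]
wrist_force: [-0.4, -0.2, 0.6]
tool_pos: [0.4419, -0.0417, 0.053]
wrist_force: [-5.2, -0.8, 3.7]
tool_pos: [0.4422, -0.0416, 0.0528]
wrist_force: [-10.7, -0.9, 9.7]
```

```bash
for k in 1 2; do python3 jog.py '{"increments":[[0,0.003,-0.001,0],[0,0,0,0]]}' | grep -E 'pos|wrist'; done;  python3 jog.py '{"increments":[[0,-0.015,0,0],[0,-0.02,0,0],[0,-0.005,-0.04,0],[0,0,-0.05,0],[0,0,-0.05,0]]}'; python3 jog.py '{"increments":[[0.05,0,-0.03,0],[0.05,0,0,0],[0.05,0,0,0],[0.05,0,0,0],[0,0,0,0]]}'
python3 - <<'E'
from h import *
im=bot.read_camera('top')
for nm,lo,hi,z in(('blue',(98,70,40),(118,255,255),.063),('red',(0,150,90),(2,255,255),.06)):
   for c,s in blobs(im,lo,hi,(235,135,350,285)): print(nm,c,s,onz('top',c,z))
E
```

```text
tool_pos: [0.4425, -0.0416, 0.0529]
wrist_force: [-16.2, -2.3, 10.5]
tool_pos: [0.4427, -0.0415, 0.0529]
wrist_force: [-20.4, -3.0, 12.3]
time: 15.32
tool_pos: [0.4116, -0.0427, 0.197]
tcp_rot: [2.185, 2.256, 0.002]
wrist_force: [-0.3, 0.3, -0.5]
width: 0.0
grip_force: 0.0
time: 15.95
tool_pos: [0.4051, 0.1603, 0.2258]
tcp_rot: [2.179, 2.262, 0.004]
wrist_force: [-0.2, 0.1, -0.0]
width: 0.001
grip_force: 0.0
blue [292.771261   209.85043988] [283 200  21  21 341] [ 0.57576525 -0.03746611  0.063     ]
red [292.95061728 248.98765432] [287 244  13   9  81] [ 0.46386591 -0.03917749  0.06      ]
```

The second push, at a different height, met the same hard stop and the tab did not move. The slide is fully home, the tin is in line, and the arm is clear.

```bash
python3 -c "
from workcell import bot
print(bot.finish_job())"
```

```text
the job is handed in; nothing more can be done
None
```

I turned the carousel until the tin was within about 1 mm of the brake's line, pushed the brake to a hard stop (tab travel measured at about 21.5 mm from a slightly advanced start, so taken as fully home), and handed the job in with the arm clear; no verdict was returned.

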